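# Load the edging-pad dispenser

### The job

Reload the bench dispenser. Put the spent card cores lying about into the waste tub (at any time), thread the axle through all the pad rolls standing in the comb rack lift them off together as one stack, and lay the axle fully down in the two notches of the dispenser, handle on the right as seen from the robot, with the rolls hanging between the cheeks, then let go. After that fit the cutter plate: with its top tilted out towards the robot, tuck its lower edge into the channel along the dispenser's front, then swing it upright under the two lugs until it stands on the channel floor, and release it; leave the paint jar, the carton and the cup alone.

Things in the scene. Friction and masses are not known exactly. Their poses are not given: they have to be found in the camera images.
- dispenser: bench dispenser, fixed: blue base 8 mm thick (x -110 to 65, y -88 to 88 mm) and two upright metal cheeks 8 mm thick, inner faces at y = -70 and 70, x -70 to 50, top z = 92. Origin: on the counter, midway between the cheeks below the notches; x to its back (away from the robot), y to its left, z up. Laid in it, the axle's handle is outside the -y cheek
- notch_l (a point): bottom of the notch in the cheek at y = +74 mm, x = 0, z = 64 of the dispenser. Both notches are open at the top, flat-bottomed, 23 mm wide, flaring to 45 mm at the cheek's top 28 mm higher; the axle comes to rest with its centre line 10 mm above this point
- notch_r (a point): the same in the cheek at y = -74 mm
- channel (a point): middle of the cutter channel's floor, at x = -83.5, z = 8 mm of the dispenser. The channel runs along the dispenser's y, floor 7 mm wide; back wall upright, 14 mm high; front lip slopes outwards at 45 degrees to 12 mm high; end stops at y = -79 and 79. The upright plate stands on the floor, its back on or close to the cheeks' front edges (dispenser x = -70), 0 to 9 degrees back from vertical
- lugs (a point): midway between two hold-down lugs that reach from the cheeks over the channel's ends, at their underside (z = 86 mm, x = -80 of the dispenser). Each spans x -98 to -62 and |y| 52 to 78, 5 mm thick. The plate's ends stand below them, so it cannot be dropped in straight; tilted 0.35 rad or more towards the robot its shoulders pass in front of them
- axle: axle, loose on the counter, 90 g: aluminium bar, 20 mm diameter, with a black square handle 28 x 28 mm at one end and a black round cap, 28 mm diameter, at the other. Origin: on the centre line (14 mm up as it lies), midway along the 170 mm of bare bar; x from handle to tip. Handle x = -140 to -85, cap 85 to 93 mm. Laid in the notches with its origin midway it has 7 mm of end play each way
- axle_handle (a point): middle of the axle's square handle, on the axle's centre line, at axle x = -112.5 mm; the handle is 55 mm long
- roll_rack: fixed plywood comb rack, 110 (x) x 140 (y) mm, the rolls standing on edge in it in one line. Origin: middle of its underside; y = common axis of the rolls. Places at y = -45, -15, 15, 45, some empty. Rails along y carry the rolls; comb fins at |x| 31 to 43 mm, up to z = 48. A bar may pass along y within |x| < 28, above z = 25; at x = 0, z = 55 the axle's cap has 9 mm to spare in all bores
- roll0: full roll of adhesive edging pads standing in the rack: white paper, blue pads round the outside, brown card core; outer diameter 90 mm, 45 g, 22 mm wide, bore 52 mm. Origin: centre of the bore, mid-width (59 mm up in the rack); y = axis of the bore. Hanging on the axle its centre is 16 mm below the axle's centre line. May be absent
- roll1: full roll of adhesive edging pads standing in the rack: white paper, blue pads round the outside, brown card core; outer diameter 90 mm, 45 g, 22 mm wide, bore 52 mm. Origin: centre of the bore, mid-width (59 mm up in the rack); y = axis of the bore. Hanging on the axle its centre is 16 mm below the axle's centre line. May be absent
- roll2: part-used roll of adhesive edging pads standing in the rack: white paper, blue pads round the outside, brown card core; outer diameter 80 mm, 35 g, 22 mm wide, bore 52 mm. Origin: centre of the bore, mid-width (53 mm up in the rack); y = axis of the bore. Hanging on the axle its centre is 16 mm below the axle's centre line. May be absent
- roll3: part-used roll of adhesive edging pads standing in the rack: white paper, blue pads round the outside, brown card core; outer diameter 80 mm, 35 g, 22 mm wide, bore 52 mm. Origin: centre of the bore, mid-width (53 mm up in the rack); y = axis of the bore. Hanging on the axle its centre is 16 mm below the axle's centre line. May be absent
- cutter_stand: fixed white plastic stand, 120 (y) x 65 mm, 52 high, holding the cutter plate leaning 0.5 rad from vertical, top towards the stand's -x (the robot). Origin: underside, below the plate's lower edge. A sloping board on the robot's side carries the plate's lower 45 mm; a 10 mm toe strip is behind its lower edge: draw the plate out upwards along its own plane
- cutter: cutter plate, 110 g: aluminium sheet 148 mm long (y), 70 mm high (z), 4 mm thick (x), fine teeth along the upper edge; in the middle of that edge a black grip 50 mm long, 10 mm thick, from z = 70 to 104 mm. Origin: middle of its lower edge (starts 11 mm above the counter); z up the plate to the grip, x its back, which faces the dispenser when fitted
- core0: spent card core lying flat on the counter: empty brown tube, outer diameter 58 mm, bore 52 mm, 22 mm high, 15 g. Origin: centre of its underside, z = its axis. May be absent
- core1: spent card core lying flat on the counter: empty brown tube, outer diameter 58 mm, bore 52 mm, 22 mm high, 15 g. Origin: centre of its underside, z = its axis. May be absent
- core2: spent card core lying flat on the counter: empty brown tube, outer diameter 58 mm, bore 52 mm, 22 mm high, 15 g. Origin: centre of its underside, z = its axis. May be absent
- waste_tub: fixed grey open waste tub, 120 x 120 mm outside, walls and floor 4 mm, 75 mm high. Origin: centre of its underside
- paint_jar: bystander: red paint jar with a black lid, 42 mm diameter, 75 mm high, behind the dispenser. Origin: centre of its underside
- lens_carton: bystander: brown carton 130 x 75 x 45 mm, left of the rack. Origin: centre of its underside
- cup: bystander: white mug, 72 mm diameter, 90 mm high, on the right. Origin: centre of its underside
Mind the look-alikes: they are no part of the job. What is shaped like the core0 but pink is not meant. What is shaped like the waste_tub but orange is not meant.

How it is judged:
On the way, in this order (a step that is already met when the one before it is completed fails the run):
1. all the rolls present hang on the axle, lifted together clear of the rack (centres over 100 mm up) (x of roll0 in the frame of axle between -0.08 and 0.08 m and y of roll0 in the frame of axle between -0.03 and 0.03 m and z of roll0 in the frame of axle between -0.03 and 0.03 m and height (world z) of each of roll0, roll1, roll2, roll3 above 0.1 m and x of roll1 in the frame of axle between -0.08 and 0.08 m and y of roll1 in the frame of axle between -0.03 and 0.03 m and z of roll1 in the frame of axle between -0.03 and 0.03 m and x of roll2 in the frame of axle between -0.08 and 0.08 m and y of roll2 in the frame of axle between -0.03 and 0.03 m and z of roll2 in the frame of axle between -0.03 and 0.03 m and x of roll3 in the frame of axle between -0.08 and 0.08 m and y of roll3 in the frame of axle between -0.03 and 0.03 m and z of roll3 in the frame of axle between -0.03 and 0.03 m), for 0.2 s.
2. the axle lies in both notches, rolls between the cheeks, let go (x of axle in the frame of dispenser between -0.006 and 0.006 m and y of axle in the frame of dispenser between -0.012 and 0.012 m and z of axle in the frame of dispenser between 0.066 and 0.082 m and angle between the x axis of axle and the y axis of dispenser, either way round below 0.08 rad and y of axle_handle in the frame of dispenser below -0.09 m and x of roll0 in the frame of dispenser between -0.02 and 0.02 m and y of roll0 in the frame of dispenser between -0.066 and 0.066 m and z of roll0 in the frame of dispenser between 0.042 and 0.075 m and x of roll1 in the frame of dispenser between -0.02 and 0.02 m and y of roll1 in the frame of dispenser between -0.066 and 0.066 m and z of roll1 in the frame of dispenser between 0.042 and 0.075 m and x of roll2 in the frame of dispenser between -0.02 and 0.02 m and y of roll2 in the frame of dispenser between -0.066 and 0.066 m and z of roll2 in the frame of dispenser between 0.042 and 0.075 m and x of roll3 in the frame of dispenser between -0.02 and 0.02 m and y of roll3 in the frame of dispenser between -0.066 and 0.066 m and z of roll3 in the frame of dispenser between 0.042 and 0.075 m and contact force between the fingers and axle below 0.1 N and linear speed of axle below 0.05 m/s), for 0.2 s.
3. the cutter's lower edge is in the channel with the plate tilted by more than 0.2 rad (x of cutter in the frame of dispenser between -0.094 and -0.076 m and y of cutter in the frame of dispenser between -0.012 and 0.012 m and z of cutter in the frame of dispenser between 0.002 and 0.021 m and angle between cutter's own z axis and vertical above 0.2 rad), for 0.1 s.
At the end, for the whole second after the job is handed in: The cores lie in the tub, the axle rests in both notches (6 mm fore and aft, 12 mm endways, 66-82 mm up, 0.08 rad of square), every roll hangs on it between the cheeks, the cutter plate stands on the channel floor, central within 12 mm, upright within 0.2 rad; all at rest, released (x of core0 in the frame of waste_tub between -0.056 and 0.056 m and y of core0 in the frame of waste_tub between -0.056 and 0.056 m and z of core0 in the frame of waste_tub between 0 and 0.07 m and x of core1 in the frame of waste_tub between -0.056 and 0.056 m and y of core1 in the frame of waste_tub between -0.056 and 0.056 m and z of core1 in the frame of waste_tub between 0 and 0.07 m and x of core2 in the frame of waste_tub between -0.056 and 0.056 m and y of core2 in the frame of waste_tub between -0.056 and 0.056 m and z of core2 in the frame of waste_tub between 0 and 0.07 m and x of axle in the frame of dispenser between -0.006 and 0.006 m and y of axle in the frame of dispenser between -0.012 and 0.012 m and z of axle in the frame of dispenser between 0.066 and 0.082 m and angle between the x axis of axle and the y axis of dispenser, either way round below 0.08 rad and y of axle_handle in the frame of dispenser below -0.09 m and x of roll0 in the frame of dispenser between -0.02 and 0.02 m and y of roll0 in the frame of dispenser between -0.066 and 0.066 m and z of roll0 in the frame of dispenser between 0.042 and 0.075 m and x of roll1 in the frame of dispenser between -0.02 and 0.02 m and y of roll1 in the frame of dispenser between -0.066 and 0.066 m and z of roll1 in the frame of dispenser between 0.042 and 0.075 m and x of roll2 in the frame of dispenser between -0.02 and 0.02 m and y of roll2 in the frame of dispenser between -0.066 and 0.066 m and z of roll2 in the frame of dispenser between 0.042 and 0.075 m and x of roll3 in the frame of dispenser between -0.02 and 0.02 m and y of roll3 in the frame of dispenser between -0.066 and 0.066 m and z of roll3 in the frame of dispenser between 0.042 and 0.075 m and x of cutter in the frame of dispenser between -0.094 and -0.076 m and y of cutter in the frame of dispenser between -0.012 and 0.012 m and z of cutter in the frame of dispenser between 0.003 and 0.014 m and angle between cutter's own z axis and vertical below 0.2 rad and angle between the y axis of cutter and the y axis of dispenser, either way round below 0.12 rad and linear speed of each of cutter, axle below 0.03 m/s); the robot touches nothing.
It fails at once if the paint jar is pushed more than 30 mm or tipped (distance of paint_jar from where it was at the start of the episode above 0.03 m or angle between paint_jar's own z axis and vertical above 0.5 rad).
It fails at once if the carton is pushed more than 30 mm or tipped (distance of lens_carton from where it was at the start of the episode above 0.03 m or angle between lens_carton's own z axis and vertical above 0.5 rad).
It fails at once if the cup is pushed more than 30 mm or tipped (distance of cup from where it was at the start of the episode above 0.03 m or angle between cup's own z axis and vertical above 0.5 rad).
Of core0, core1, core2 only 1 to 3 are there at a start; the rules pass over those that are not, and their reading is None.
Of roll0, roll1, roll2, roll3 only 2 to 4 are there at a start; the rules pass over those that are not, and their reading is None.
At some moment in a run one of axle, core0, core1, core2 may be knocked a few centimetres aside while the robot is not near it.
It also fails if it takes over 210 s, if anything falls off the work surface, if the arm or the gripper's body presses on something with over 40 N, if the wrist force passes 120 N, or if a joint passes its speed limit or range.

### The arm

A 6-joint arm with a two-finger parallel gripper is mounted at the origin on the work surface. World frame = base frame: x ahead of the robot, y to its left, z up, the work surface at z = 0. Lengths are in m, angles in rad, forces in N, time in s.
With the tool pointing down it reaches from about 0.35 to 0.8 m from the base axis. Payload 7.3 kg.
Tool frame: the origin (TCP) lies between the finger pads; the fingertips stand 25 mm ahead of it and the grasp point (between the pads) lies 6 mm ahead of it (r.tip_extent is the distance from the TCP to the fingertips, in m); z points along the fingers, y is the line along which they close (so a half turn about z gives the same grasp; the last joint's range is limited). The gripper opens to 85 mm and grips with 20 to 120 N. Pads are 22 mm wide; open, the fingers measure 114 mm over their backs; the gripper's body (76 mm by 85 mm) begins 54 mm behind the grasp point. The pads swing forward as they close: fully open they stand 13 mm farther back than shut.
Start: joints at [-1.455, 0.342, 1.524, -0, 1.275, -0.146], TCP at [0.136, -0.507, 0.256] pointing down, gripper open.
Joint ranges: [-2.53, 2.53], [-0.77, 2.02], [0.04, 2.7], [-1, 4.14], [0.28, 2.66], [-3.11, 3.11]. Speed limits (rad/s): [2.57, 2.57, 3.14, 3.14, 3.14, 3.14].

### API

Orientations are given as a unit quaternion [x, y, z, w].
In Python, from workcell import r, command_gripper, optics gives the robot as it stands. The module is installed in compiled form; this text tells all that it offers. Calls block until the motion is done:
- r.reach(position, orientation): joint-space move of the TCP to a pose.
- r.move_straight(position, orientation=None, speed=0.15, max_force=None): straight line of the TCP; orientation=None keeps the orientation; speed is the mean speed in m/s. With max_force (N) it stops when the force on the tool has changed by that much, and returns True; else False.
- r.movej(angles): joint-space move.
- command_gripper(opening, force=None): finger opening in m; force is the grip in N (None keeps the last); returns when the fingers have stopped.
- r.hold(seconds).
- r.solve_ik(position, orientation): joint angles nearest the present ones, or None.
- r.read_state(): the state.
- optics.get_image(name): name is "scene" or "side" or "wrist"; returns (picture, depth): 400x640x3 uint8, red, green, blue; 400x640 float32, m along the optical axis (not along the pixel's ray), 0 where there is no reading.
- optics.camera_model(name): a dict with "K" (3x3 intrinsics, pixels), "R" (3x3) and "t" (3): a world point X has camera coordinates R X + t; the wrist camera has in their place "tool_from_camera" (4x4, takes a point from camera to tool coordinates, whose origin is the TCP and whose axes are the flange's). Camera axes: x right, y down, z forward; pixel columns grow to the right and rows downward; lengths in m; the calibration is good to about 2 mm. A picture is of the moment at which its call begins: read the wrist's pose just before it. camera_model takes no time and is no camera call.
A pose or a line that the arm cannot do raises r.PlanningError and nothing moves.
- r.finish_job(): hands the job in; it is judged then, once.
The state is a dict: "time_s": time; "joint_positions": joint angles; "dq": joint speeds; "tau": joint torques, N m; "eef_pos": TCP position; "eef_rot": TCP orientation; "contact_force": force on the tool from outside, world axes, zero at the start; "torque": the same for the moment, N m; "grip_width": finger opening in m; "grip_force": force on a finger pad.
Only numpy, scipy, OpenCV 4.12 (cv2) and the standard library are available. Lean on these libraries where they do the work, as an engineer would, in place of code of your own. Each camera call takes 0.05 s, during which the arm holds its last target. There are 200 camera calls.

## Working session

There is one attempt and no reset: what is moved stays moved. The work goes in short steps, each a Python script; the robot and the scene stay as the last script left them, time stands still between calls to the robot, and variables do not carry over. Pictures are saved under pics/ and viewed, at most 14 in all, crops included, and the job is handed in when it is done.

```bash
mkdir -p pics; cat > h.py <<'E'
import numpy as np, cv2
from scipy.spatial.transform import Rotation as R
from workcell import r, command_gripper as grip, optics
def cloud(name):
    st=r.read_state(); im,d=optics.get_image(name); m=optics.camera_model(name); K=np.array(m["K"])
    v,u=np.mgrid[:400,:640]; P=np.stack([(u-K[0,2])/K[0,0]*d,(v-K[1,2])/K[1,1]*d,d],-1)
    if name=="wrist":
        T=np.array(m["tool_from_camera"]); P=P@T[:3,:3].T+T[:3,3]
        W=P@R.from_quat(st["eef_rot"]).as_matrix().T+np.array(st["eef_pos"])
    else: W=(P-np.array(m["t"]))@np.array(m["R"])
    W[d==0]=np.nan
    return im,W
def save(im,n): cv2.imwrite(f"pics/{n}.png",im[...,::-1])
def down(yaw):  # tool y axis at angle yaw+90deg
    return (R.from_euler('z',yaw)*R.from_euler('x',np.pi)).as_quat()
E
python3 - <<'E'
from h import *
for n in("scene","side"):
    im,W=cloud(n); save(im,n); np.save(n,W); m=optics.camera_model(n); print(n,-np.array(m["R"]).T@np.array(m["t"]))
print(r.read_state()); print(optics.camera_model("wrist"))
E
```

```text
scene [ 1.46333062 -0.31094051  0.83012851]
side [-0.18712987  0.82979093  0.79938408]
{'time_s': 0.1, 'joint_positions': array([-1.45499845e+00,  3.42604519e-01,  1.52490920e+00,  7.15179639e-06,
        1.27537805e+00, -1.45998070e-01]), 'dq': array([-0.00089344, -0.00112652, -0.00294285,  0.00084962,  0.00097538,
       -0.00032674]), 'tau': array([ 2.61409470e-03, -4.34442973e+01, -2.46491057e+01, -2.20201000e-04,
        4.58459719e-03, -1.39816308e-06]), 'eef_pos': array([ 0.13586615, -0.50679111,  0.2557249 ]), 'eef_rot': array([ 9.91445013e-01,  1.30523423e-01,  1.32279864e-05, -6.49435238e-04]), 'contact_force': array([ 0.43844555, -0.75018039, -0.19161234]), 'torque': array([-0.01946732, -0.00033869, -0.02734372]), 'grip_force': 0.0, 'grip_width': 0.08520474696015894}
{'K': array([[296.73071012,   0.        , 315.5796501 ],
       [  0.        , 296.73071012, 201.38629542],
       [  0.        ,   0.        ,   1.        ]]), 'tool_from_camera': array([[ 1.93362492e-03, -9.47639399e-01, -3.19336548e-01,
         8.27665504e-02],
       [ 9.99998087e-01,  1.92666944e-03,  3.37679312e-04,
         6.60942493e-04],
       [ 2.95257748e-04, -3.19336590e-01,  9.47641312e-01,
        -1.18141713e-01],
       [ 0.00000000e+00,  0.00000000e+00,  0.00000000e+00,
         1.00000000e+00]])}
```

View pics/scene.png

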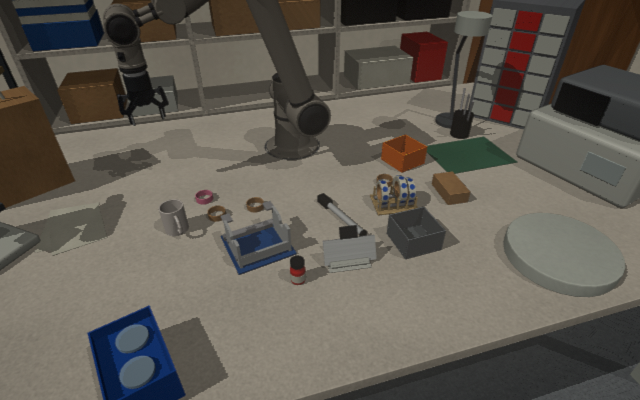

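View pics/side.png

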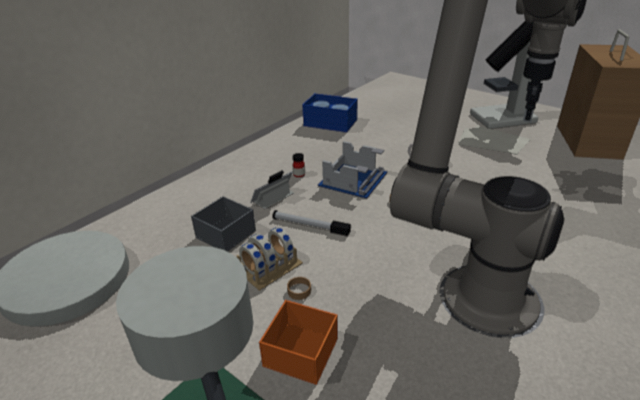

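The scene view shows two brown cores near (217,213) and (255,204), with a third behind the rack at (385,180). The pink one is at (204,196). The axle runs from its handle at (325,200) to its tip at (365,232). The cutter stand is at (350,250), the grey tub at (415,232) and the dispenser at (258,240). The side view agrees. Next I'll take an overhead look.

```bash
python3 - <<'E'
from h import *
W=np.load("scene.npy")
for n,(u,v) in dict(coreA=(217,208),coreB=(255,200),coreC=(385,177),pink=(204,193),hand=(323,198),tip=(348,232),cut=(350,245),tub=(415,215),disp=(258,245),rack=(395,200),cup=(173,205),jar=(298,262),carton=(450,183)).items(): print(n,W[v,u].round(3))
ok=None
for p in ([0.45,0.0,0.55],[0.42,0.0,0.5],[0.45,0,0.45]):
    try: r.reach(p,down(0)); ok=p; break
    except r.PlanningError as e: print(p,e)
im,W=cloud("wrist"); save(cv2.resize(im,(800,500),interpolation=cv2.INTER_CUBIC),"w1"); np.save("w1",W); cv2.imwrite("w1raw.png",im); print(ok,W[200,320],r.read_state()["time_s"])
E
```

```text
coreA [ 0.357 -0.341  0.01 ]
coreB [ 0.352 -0.213  0.012]
coreC [0.347 0.267 0.008]
pink [ 0.258 -0.377  0.011]
hand [0.432 0.003 0.03 ]
tip [ 0.68  -0.     0.089]
cut [0.696 0.001 0.054]
tub [0.626 0.238 0.052]
disp [ 0.573 -0.241  0.01 ]
rack [0.483 0.244 0.005]
cup [ 0.386 -0.468  0.073]
jar [ 0.738 -0.158  0.076]
carton [0.497 0.438 0.046]
[0.45, 0.0, 0.55] [ 3.10837033e-01 -1.15813393e-02 -3.01881553e-04] 2.5167
```

View pics/w1.png

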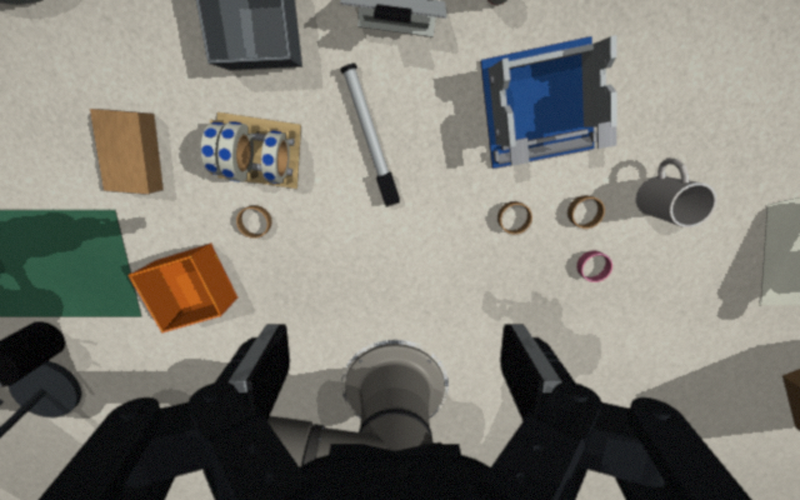

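The overhead view shows cores at (255,221), (514,217) and (585,211), with the pink one at (594,265). There are three rolls in the rack at u≈210, 232 and 272. The axle handle is at (387,188) pointing towards the robot and its tip is at (350,68). I'll do the cores first, then take closer views of the fits.

```bash
cat >> h.py <<'E'
from scipy.optimize import least_squares
def fitcore(W,c,rad=0.05):
    d=np.hypot(W[...,0]-c[0],W[...,1]-c[1]); m=(d<rad)&(W[...,2]>0.014)&(W[...,2]<0.032)
    p=W[m][:,:2]
    s=least_squares(lambda q:np.hypot(p[:,0]-q[0],p[:,1]-q[1])-0.0275,list(c),loss="soft_l1",f_scale=0.002)
    return s.x,m.sum(),np.sqrt(np.mean(s.fun**2)),np.median(W[m][:,2])
E
python3 - <<'E'
from h import *
W=np.load("w1.npy")
for c in((.36,-.34),(.352,-.213),(.347,.267)): print(fitcore(W,c))
# tub rim
for n,Wn in(("w1",W),("scene",np.load("scene.npy")),("side",np.load("side.npy"))):
    m=(np.abs(Wn[...,0]-.63)<.12)&(np.abs(Wn[...,1]-.24)<.12)&(np.abs(Wn[...,2]-.073)<.006)
    p=Wn[m][:,:2].astype(np.float32); print(n,len(p),cv2.minAreaRect(p) if len(p)>5 else 0)
E
```

```text
(array([ 0.38876004, -0.3431359 ]), np.int64(142), np.float64(0.0009882871337050202), np.float64(0.021228334442278396))
(array([ 0.3780848 , -0.21619915]), np.int64(131), np.float64(0.0010390334956830356), np.float64(0.021572683861860398))
(array([0.37046019, 0.25341828]), np.int64(134), np.float64(0.0011259375838916395), np.float64(0.021502709495467287))
w1 748 ((0.6066821813583374, 0.21520712971687317), (0.1291024535894394, 0.1938604861497879), 85.2088623046875)
scene 464 ((0.6289682388305664, 0.21343223750591278), (0.13170067965984344, 0.2398846596479416), 86.16949462890625)
side 415 ((0.6284451484680176, 0.21653208136558533), (0.1328648179769516, 0.238569438457489), 86.5610580444336)
```

```bash
cat >> h.py <<'E'
def yaws(p,yaw):
    q0=np.array(r.read_state()["joint_positions"]); b=None
    for y in(yaw,yaw+np.pi):
        q=r.solve_ik(p,down(y))
        if q is not None and (b is None or np.abs(np.array(q)-q0).max()<b[0]): b=(np.abs(np.array(q)-q0).max(),y)
    return down(b[1])
E
python3 - <<'E'
from h import *
for n in("scene","side"):
    Wn=np.load(n+".npy"); m=(Wn[...,0]>.56)&(Wn[...,0]<.72)&(np.abs(Wn[...,1]-.24)<.12)&(np.abs(Wn[...,2]-.073)<.006)
    b=cv2.minAreaRect(Wn[m][:,:2].astype(np.float32)); print(n,b)
    if n=="scene": tub=np.array(b[0])
W=np.load("w1.npy")
for c,o in(((.37,.253),(-.022,.022)),((.378,-.216),(.022,-.022)),((.389,-.343),(0,0))):
    c,n,e,z=fitcore(W,c)
    o4=yaws([*c,.12],np.pi/2)
    r.reach([*c,.12],o4)
    W2=cloud("wrist")[1]
    try:
        c2,n2,e2,z2=fitcore(W2,c); print("refit",c,c2,n2,e2,z2)
        if n2>60 and np.hypot(*(c2-c))<.015: c=c2
    except Exception as ex: print(ex)
    grip(.085); r.move_straight([*c,.12],o4); r.move_straight([*c,.029],speed=.15)
    grip(.04,30); s=r.read_state(); print("grip",s["grip_width"],s["grip_force"],s["eef_pos"])
    if s["grip_width"]<.05: print("MISS"); break
    r.move_straight([*c,.2],speed=.25)
    t=[*(tub+o)]; ot=yaws([*t,.2],np.pi/2); r.reach([*t,.2],ot); r.move_straight([*t,.105],speed=.2)
    print(r.read_state()["grip_width"]); grip(.085); r.move_straight([*t,.2],speed=.3)
r.reach([.43,0,.5],down(0))
im,W=cloud("wrist"); save(im,"w2"); np.save("w2",W); print(r.read_state()["time_s"])
E
```

```text
scene ((0.6702480316162109, 0.20972713828086853), (0.09824462234973907, 0.12348975241184235), 2.173649311065674)
side ((0.6694661974906921, 0.21246293187141418), (0.10082072019577026, 0.12298654764890671), 1.7482777833938599)
refit [0.37035032 0.25346895] [0.37023545 0.25543385] 1227 0.0010339654170946123 0.021842105047358354
grip 0.05658312674149322 30.39727656170726 [0.37077938 0.255708   0.03020024]
0.05644723648061986
refit [ 0.37801622 -0.21618822] [ 0.37720773 -0.2162641 ] 1233 0.0010193405008945772 0.02183395116450068
grip 0.05743913825982877 30.069524785503745 [ 0.37767922 -0.21665696  0.03022729]
0.057050281020603055
refit [ 0.38867253 -0.3430616 ] [ 0.38763964 -0.34344428] 1228 0.0010246487323715243 0.02183436083016476
grip 0.056977339858022655 30.79536622390151 [ 0.38809784 -0.34395404  0.03038201]
0.05647023034266909
27.2833
```

View pics/w2.png

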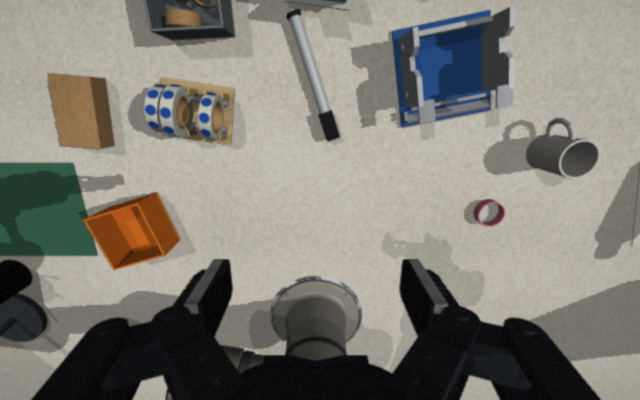

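The tub shows the cores inside at around (185,15), and the counter is clear of brown ones. Next I'll take close measuring views of the rack, axle, dispenser and cutter.

```bash
python3 - <<'E'
from h import *
for n,p in dict(rack=(.45,.23,.33),axle=(.54,0,.33),disp=(.54,-.24,.36),cut=(.66,0,.33)).items():
    try: r.reach(list(p),down(0))
    except r.PlanningError as e: print(n,e); continue
    im,W=cloud("wrist"); np.savez("v_"+n,im=im,W=W); save(im,n)
print(r.read_state()["time_s"])
g=np.vstack([np.hstack([cv2.imread(f"pics/{a}.png")[:330] for a in ab]) for ab in(("rack","axle"),("disp","cut"))])
cv2.imwrite("pics/mont.png",cv2.resize(g,None,fx=.625,fy=.625,interpolation=cv2.INTER_AREA))
E
```

```text
31.575
```

View pics/mont.png

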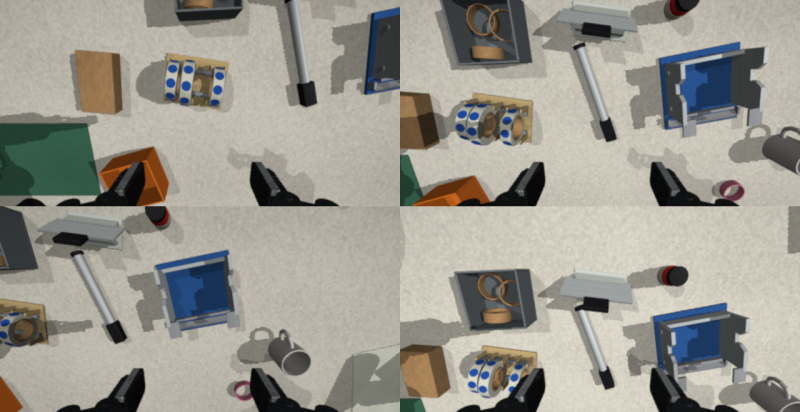

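All three cores are in the tub, and the axle's tip lies just in front of the cutter grip. Now for the numeric fits.

```bash
python3 - <<'E'
from h import *
L=lambda n:np.load(f"v_{n}.npz")["W"]
def box(W,x0,x1,y0,y1,z0,z1): return W[(W[...,0]>x0)&(W[...,0]<x1)&(W[...,1]>y0)&(W[...,1]<y1)&(W[...,2]>z0)&(W[...,2]<z1)]
W=L("rack"); print("rollmaxz hist")
p=box(W,.36,.6,.12,.34,.08,.12)
for y in np.arange(.12,.34,.01):
    q=p[np.abs(p[:,1]-y-.005)<.005]
    if len(q): print(round(y,2),len(q),q[:,2].max().round(3),q[:,0].mean().round(3))
q=box(W,.36,.6,.12,.35,.006,.02); print("rack base",cv2.minAreaRect(q[:,:2].astype(np.float32)), len(q))
print("z levels",np.histogram(box(W,.36,.6,.12,.35,.004,.11)[:,2],20))
W=L("axle")
p=box(W,.36,.66,-.12,.12,.01,.04)
c=p[:,:2].mean(0); u=np.linalg.svd(p[:,:2]-c,full_matrices=False)[2][0]; s=(p[:,:2]-c)@u
print("axle",c,u,s.min(),s.max(), p[:,2].max(), len(p), c+u*s.min(), c+u*s.max())
W=L("disp"); p=box(W,.42,.7,-.38,-.11,.084,.098); print("disp",cv2.minAreaRect(p[:,:2].astype(np.float32)),np.median(p[:,2]),len(p))
p=box(W,.42,.7,-.38,-.11,.004,.011); print("base",cv2.minAreaRect(p[:,:2].astype(np.float32)),len(p))
W=L("cut"); p=box(W,.58,.8,-.11,.12,.0,.15); print("cut z",np.histogram(p[:,2],15)); 
E
```

```text
rollmaxz hist
0.17 47 0.092 0.503
0.18 364 0.095 0.489
0.19 398 0.095 0.487
0.2 91 0.093 0.475
0.23 119 0.103 0.517
0.24 521 0.106 0.5
0.25 506 0.106 0.495
0.26 180 0.104 0.497
0.27 408 0.095 0.501
0.28 380 0.095 0.499
0.29 41 0.092 0.482
rack base ((0.4926668405532837, 0.23519659042358398), (0.1396111696958542, 0.10979034751653671), 81.76127624511719) 2107
z levels (array([2408,    7,  232,  309,  137,  103,   51,   52,  266,   48,   45,
         77,  166,  228,  266,  464,  898,  828,  384,  446]), array([0.00408411, 0.00917295, 0.01426179, 0.01935063, 0.02443947,
       0.02952832, 0.03461716, 0.039706  , 0.04479484, 0.04988368,
       0.05497252, 0.06006136, 0.0651502 , 0.07023904, 0.07532789,
       0.08041673, 0.08550557, 0.09059441, 0.09568325, 0.10077209,
       0.10586093]))
axle [0.55271141 0.00304623] [-0.9440577  -0.32978032] -0.11530200730801556 0.11682566547060459 0.030519626565395253 2463 [0.66156316 0.04107056] [ 0.44242124 -0.03548058]
disp ((0.5638211369514465, -0.2414678931236267), (0.148405984044075, 0.156330868601799), 11.10240650177002) 0.09182868507031439 1959
base ((0.5749301314353943, -0.2492370307445526), (0.24246026575565338, 0.21442273259162903), 3.2061867713928223) 8554
cut z (array([13515,    90,   711,  1259,   369,   357,   393,   401,   415,
         449,   404,   156,   171,   171,   410]), array([3.91255071e-08, 7.04410781e-03, 1.40881765e-02, 2.11322452e-02,
       2.81763139e-02, 3.52203826e-02, 4.22644513e-02, 4.93085199e-02,
       5.63525886e-02, 6.33966573e-02, 7.04407260e-02, 7.74847947e-02,
       8.45288634e-02, 9.15729321e-02, 9.86170008e-02, 1.05661069e-01]))
```

```bash
cat >> h.py <<'E'
RK=np.array([.4927,.2352]); RKY=np.radians(-8.24)      # rack origin, yaw
DP=np.array([.5874,-.2369]); DPY=np.radians(11.1)      # dispenser origin, yaw
def fr(o,yaw,x,y): return o+np.array([x*np.cos(yaw)-y*np.sin(yaw),x*np.sin(yaw)+y*np.cos(yaw)])
def axle_in_tool(lo=-.02,hi=.25):
    "fit bar seen by wrist camera, tool frame: points near tool x axis -> (y,z) line of its visible surface"
    st=r.read_state(); W=cloud("wrist")[1].reshape(-1,3); W=W[~np.isnan(W[:,0])]
    return (W-np.array(st["eef_pos"]))@R.from_quat(st["eef_rot"]).as_matrix()
E
python3 - <<'E'
from h import *
W=np.load("v_axle.npz")["W"]
u=np.array([.944,.330]); n=np.array([-u[1],u[0]]); h0=np.array([.4424,-.0355])
d=W[...,:2]-h0; s=d@u; l=d@n
m=(s>.006)&(s<.05)&(np.abs(l)<.03)&(W[...,2]>.023); print("handle lateral",l[m].min(),l[m].max(),np.median(W[...,2][m]),m.sum())
m=(s>.07)&(s<.21)&(np.abs(l)<.03)&(W[...,2]>.019); print("bar top lat",np.polyfit(s[m],l[m],1),np.median(W[...,2][m]),m.sum())
for sgn in(0,np.pi):
  q=np.array(r.read_state()["joint_positions"])
  for nm,p,y in(("pick",[.468,-.026,.03],np.radians(19.3)),("thr0",[*fr(RK,RKY,0,-.29),.07],np.radians(81.76)),("thr1",[*fr(RK,RKY,0,-.1125),.07],np.radians(81.76)),("up",[*fr(RK,RKY,0,-.1125),.22],np.radians(81.76)),("disp",[*fr(DP,DPY,0,-.1125),.09],np.radians(101.1))):
    print(sgn,nm,np.round(r.solve_ik(p,down(y+sgn)),2))
E
```

```text
handle lateral -0.013297244930899559 0.014482854699489565 0.028320810113609374 505
bar top lat [ 0.36267864 -0.04251765] 0.38841526952674815 11937
0 pick [-0.22  0.57  1.93 -0.    0.64  1.01]
0 thr0 [-0.28  0.47  1.94 -0.    0.72 -0.14]
0 thr1 [ 0.1   0.52  1.84 -0.    0.78  0.24]
0 up [ 0.1   0.32  1.67 -0.    1.16  0.24]
0 disp [-0.63  0.81  1.17  0.    1.16 -0.82]
3.141592653589793 pick [-0.22  0.57  1.93  0.    0.64 -2.13]
3.141592653589793 thr0 [-0.28  0.47  1.94 -0.    0.72  3.  ]
3.141592653589793 thr1 [ 0.1   0.52  1.84 -0.    0.78 -2.9 ]
3.141592653589793 up [ 0.1   0.32  1.67  0.    1.16 -2.9 ]
3.141592653589793 disp [-0.63  0.81  1.17 -0.    1.16  2.32]
```

```bash
python3 - <<'E'
from h import *
u=np.array([.944,.330]); n=np.array([-u[1],u[0]]); a=np.arctan2(u[1],u[0])
h=np.array([.4424,-.0355])+.0275*u+.0006*n
r.reach([*h,.15],down(a))
st=r.read_state(); W=cloud("wrist")[1]
d=W[...,:2]-h; s=d@u; l=d@n; m=(np.abs(l)<.03)&(s>-.06)&(s<.06)&(W[...,2]>.023)&(W[...,2]<.04); print("handle",s[m].min(),s[m].max(),l[m].min(),l[m].max())
m2=(s>.05)&(s<.15)&(np.abs(l)<.03)&(W[...,2]>.019)&(W[...,2]<.04); print(np.polyfit(s[m2],l[m2],1))
grip(.06); r.move_straight([*h,.0265],speed=.12); grip(.02,120); s=r.read_state(); print(s["grip_width"],s["grip_force"],s["eef_pos"])
r.move_straight([*h,.036],speed=.05); b=h-.07*u; r.move_straight([*b,.04],speed=.15); r.move_straight([*b,.2],speed=.2)
P=axle_in_tool(); np.save("ax",P); im,_=cloud("scene"); save(cv2.resize(im[100:320,180:500],None,fx=2.4,fy=2.4,interpolation=cv2.INTER_CUBIC),"held")
m=(P[:,0]>.03)&(P[:,0]<.24)&(np.abs(P[:,1])<.03)&(P[:,2]<.08); q=P[m]; print(len(q))
for x in np.arange(.03,.24,.02):
    k=q[np.abs(q[:,0]-x-.01)<.01]
    if len(k): print(round(x,2),len(k),k[:,1].min().round(4),k[:,1].max().round(4),np.percentile(k[:,2],5).round(4))
print(r.read_state()["time_s"])
E
```

```text
handle -0.027250498297552155 0.059993147222875756 -0.014009797294915402 0.014079388721180712
[-1.80953195e-03 -8.33617066e-05]
0.026199859610962974 118.30565929412842 [ 0.46847684 -0.0259427   0.0274153 ]
10606
0.03 1836 -0.0093 0.0107 0.0026
0.05 2138 -0.0094 0.0106 0.0026
0.07 2489 -0.0094 0.0106 0.0025
0.09 2966 -0.0095 0.0105 0.0025
0.11 1177 -0.0095 0.0105 0.0025
36.6333
```

View pics/held.png

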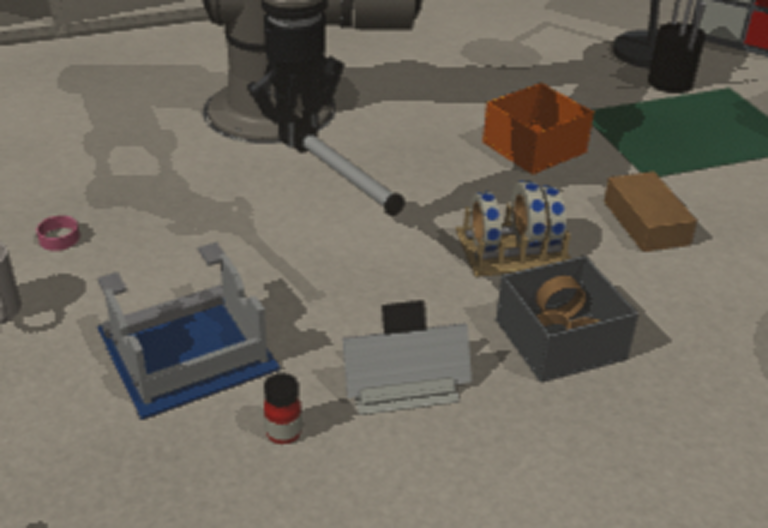

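The axle is held level and straight, at (390,200) in the crop, with its axis 12.5 mm ahead of the TCP. I'll thread it now.

```bash
python3 - <<'E'
from h import *
o=down(RKY+np.pi/2)
p0=fr(RK,RKY,0,-.30); p1=fr(RK,RKY,0,-.1125)
r.move_straight([*p0,.2],o,speed=.2); r.move_straight([*p0,.067],speed=.15); print(r.read_state()["eef_pos"],p0)
hit=r.move_straight([*p1,.067],speed=.06,max_force=8); print("hit",hit,r.read_state()["eef_pos"],p1,r.read_state()["contact_force"])
if not hit:
    r.move_straight([*p1,.25],speed=.08); r.hold(.4)
    s=r.read_state(); print(s["contact_force"],s["torque"],s["grip_width"],s["time_s"])
im,_=cloud("wrist"); im2,_=cloud("scene"); 
c=cv2.resize(im2[100:300,280:520],(480,400),interpolation=cv2.INTER_CUBIC)
save(cv2.resize(np.hstack([im,c]),(800,286)),"lift")
P=axle_in_tool()
m=(P[:,0]>.03)&(P[:,0]<.22)&(np.abs(P[:,1])<.03)&(P[:,2]<.08); q=P[m]
for x in np.arange(.03,.22,.01):
    k=q[np.abs(q[:,0]-x-.005)<.005]
    if len(k): print(round(x,2),len(k),k[:,1].min().round(4),k[:,1].max().round(4),np.percentile(k[:,2],5).round(4))
E
```

```text
[ 0.45021575 -0.0618496   0.06760893] [ 0.44970403 -0.06170292]
hit False [0.47657895 0.12374974 0.06698426] [0.47657651 0.1238614 ] [ 1.06812475  0.08000748 -0.56891011]
[-0.60499742 -0.53847646 -1.7784101 ] [-0.18780906  0.03752192 -0.02908417] 0.026367715231010273 45.025
0.03 876 -0.0092 0.0104 0.0025
0.04 973 -0.0092 0.0106 0.0027
0.05 1465 -0.03 0.0299 -0.0102
0.06 3953 -0.03 0.03 -0.0112
0.07 4100 -0.03 0.03 -0.0108
0.08 1308 -0.0095 0.0106 0.0027
0.09 1422 -0.0094 0.0106 0.0027
0.1 1544 -0.0094 0.0103 0.0027
0.11 3324 -0.03 0.03 0.0034
0.12 883 -0.0249 0.026 0.0392
```

View pics/lift.png

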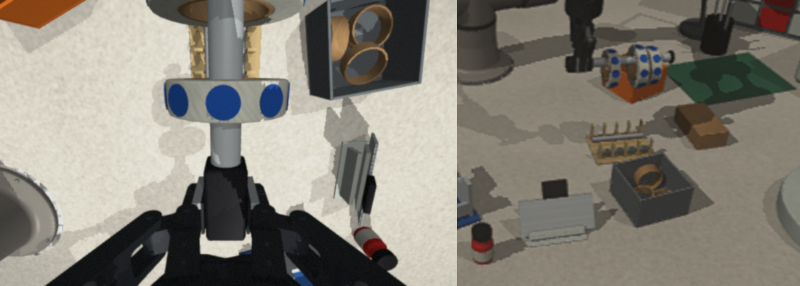

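All three rolls are on the bar, the rack is empty, and the bar is still level under load. I'll lay it in the notches.

```bash
python3 - <<'E'
from h import *
o=down(DPY+np.pi/2); p=fr(DP,DPY,0,-.1125)
r.move_straight([*p,.25],o,speed=.15); r.hold(.3)
r.move_straight([*p,.115],speed=.12); print(r.read_state()["contact_force"])
hit=r.move_straight([*p,.085],speed=.03,max_force=5); s=r.read_state(); print("hit",hit,s["eef_pos"],p,s["contact_force"])
P=axle_in_tool()
im,_=cloud("wrist"); im2,_=cloud("scene")
c=cv2.resize(im2[170:290,190:334],(480,400),interpolation=cv2.INTER_CUBIC)
save(cv2.resize(np.hstack([im,c]),(800,286)),"lay")
q=P[(P[:,0]>.03)&(P[:,0]<.05)&(np.abs(P[:,1])<.011)&(P[:,2]<.02)]; print(q[:,1].min(),q[:,1].max(),q[:,2].min(),s["time_s"])
E
```

```text
[-0.42319587  0.78682659 -1.91550413]
hit True [ 0.60882694 -0.34719188  0.08720614] [ 0.60905872 -0.34729542] [-0.34452108  0.46367001  5.02179415]
-0.01099711294607788 0.010449249853625046 0.0009919145275083317 51.025
```

View pics/lay.png

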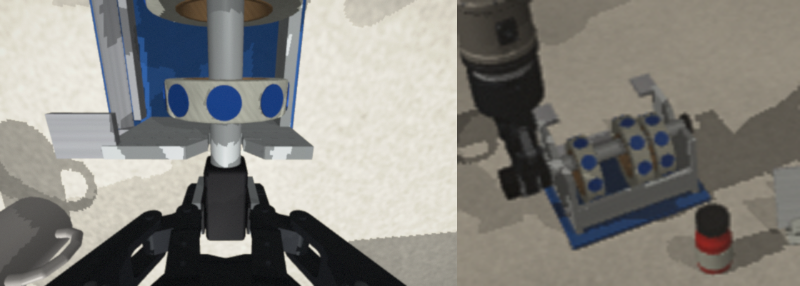

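It touched down at an axis height of 74.7 mm, and both ends are in their notches. I'll release, check it and measure the cutter.

```bash
python3 - <<'E'
from h import *
p=fr(DP,DPY,0,-.1125)
grip(.06); r.hold(.3); s=r.read_state()["eef_pos"]; r.move_straight([s[0],s[1],.3],speed=.2)
r.reach([*fr(DP,DPY,-.03,.0),.38],down(DPY)); im,W=cloud("wrist"); np.savez("v_laid",W=W)
r.reach([.64,.02,.36],down(0)); im2,W2=cloud("wrist"); np.savez("v_cut2",W=W2,im=im2)
save(cv2.resize(np.hstack([im,im2]),(800,250),interpolation=cv2.INTER_AREA),"laid")
q=(W[...,:2]-DP)@np.array([[np.cos(DPY),-np.sin(DPY)],[np.sin(DPY),np.cos(DPY)]]); z=W[...,2]
for a,b in((-.14,-.088),(-.066,-.058),(-.02,-.005),(.086,.093)):
    m=(q[...,1]>a)&(q[...,1]<b)&(np.abs(q[...,0])<.016)&(z>.075); print(a,m.sum(),q[...,0][m].min() if m.any() else 0,q[...,0][m].max() if m.any() else 0,np.percentile(z[m],90) if m.any() else 0)
m=(np.abs(q[...,0])<.014)&(z>.075)&(z<.12); print("y extent",q[...,1][m].min(),q[...,1][m].max())
# cutter: plane of upper face
m=(W2[...,0]>.58)&(W2[...,0]<.8)&(np.abs(W2[...,1]-.0)<.1)&(W2[...,2]>.035)&(W2[...,2]<.068); P=W2[m]
for _ in range(4):
    c=P.mean(0); v=np.linalg.svd(P-c,full_matrices=False)[2]; n=v[2]*np.sign(v[2][2]); P=P[np.abs((P-c)@n)<.003]
print("cut plane",c,n,len(P),"tilt",np.arcsin(n[2]),"yaw",np.arctan2(n[1],n[0]))
np.savez("plane",c=c,n=n)
yaw=np.arctan2(n[1],n[0]); t=np.array([-np.sin(yaw),np.cos(yaw),0]); zz=np.cross(n,t); 
m=(W2[...,0]>.55)&(W2[...,0]<.8)&(np.abs(W2[...,1])<.12)&(W2[...,2]>.02)
Q=W2[m]-c; f=np.c_[Q@n,Q@t,Q@zz]
k=np.abs(f[:,0])<.004; print("plate t",np.percentile(f[k,1],[0,1,99,100]),"z",f[k,2].min(),f[k,2].max())
for lo in np.arange(-.06,.09,.01):
    g=f[(f[:,2]>lo)&(f[:,2]<lo+.01)&(np.abs(f[:,0])<.02)]
    if len(g): print(round(lo,3),len(g),g[:,1].min().round(4),g[:,1].max().round(4),np.median(g[:,0]).round(4),g[:,0].min().round(4),g[:,0].max().round(4))
print(r.read_state()["time_s"])
E
```

```text
-0.14 792 -0.012172913515216623 0.014664759250480592 0.08937234460516728
-0.066 92 -0.01599845194461202 0.009982182519669182 0.4114611167596339
-0.02 1165 -0.014106902783777393 0.009951307896590284 0.44809757614738865
0.086 71 -0.012138563071494598 0.013471638170359491 0.08835547355334011
y extent -0.1416512492221867 0.09102562317798497
cut plane [ 7.00281775e-01 -3.68177772e-04  5.20047333e-02] [ 0.87181333 -0.10074858  0.47936546] 1556 tilt 0.49993154330480394 yaw -0.11505175594392553
plate t [-0.07449358 -0.0724634   0.071578    0.0735434 ] z -0.03690539284268751 0.060811582738067145
-0.05 2 -0.0498 0.0314 0.0067 0.0066 0.0069
-0.04 607 -0.0733 0.073 0.0028 -0.0011 0.0076
-0.03 361 -0.0744 0.0735 -0.0 -0.0016 0.0012
-0.02 378 -0.0745 0.0732 -0.0 -0.0011 0.0013
-0.01 419 -0.0739 0.0734 0.0 -0.0014 0.0013
0.0 423 -0.074 0.0734 -0.0 -0.0012 0.0015
0.01 444 -0.0743 0.0735 0.0 -0.0015 0.0014
0.02 440 -0.0743 0.073 -0.0002 -0.0043 0.0037
0.03 168 -0.0243 0.0244 0.0029 0.0013 0.0039
0.04 171 -0.0254 0.0245 0.003 0.0007 0.0041
0.05 387 -0.0253 0.0243 0.0017 -0.0071 0.0041
0.06 13 -0.0182 0.015 -0.0015 -0.0046 0.0029
55.7667
```

View pics/laid.png

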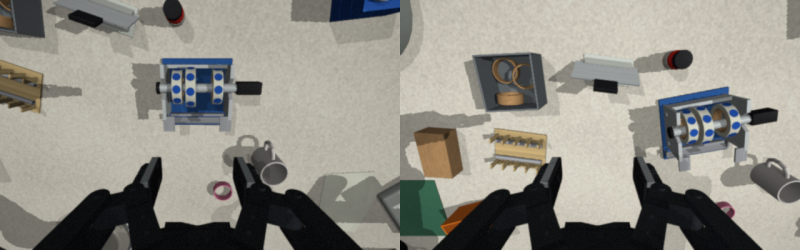

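The axle is laid with both ends at 74.5 mm and x within 2 mm, and the rolls are between the cheeks. The cutter's plane tilt fits as 0.500 rad with a yaw of −6.6°. Next is the path check, then the grasp.

```bash
cat >> h.py <<'E'
_p=np.load("plane.npz") if __import__("os").path.exists("plane.npz") else None
def plate(edge,yaw,th,L,s=1):
    "TCP pose holding plate with lower-edge middle at edge, tilt th to the robot, TCP L up the plate"
    n=np.array([np.cos(th)*np.cos(yaw),np.cos(th)*np.sin(yaw),np.sin(th)]); t=np.array([-np.sin(yaw),np.cos(yaw),0]); zz=np.cross(n,t)
    return np.array(edge)+zz*L, R.from_matrix(np.c_[s*t,s*n,-zz]).as_quat(), zz
E
python3 - <<'E'
from h import *
W2=np.load("v_cut2.npz")["W"]; c,n=_p["c"],_p["n"]; yaw=np.arctan2(n[1],n[0]); t=np.array([-np.sin(yaw),np.cos(yaw),0]); zz=np.cross(n,t)
m=(W2[...,0]>.55)&(W2[...,0]<.8)&(np.abs(W2[...,1])<.12)&(W2[...,2]>.06); Q=W2[m]-c; f=np.c_[Q@n,Q@t,Q@zz]
g=f[(f[:,2]>.045)&(f[:,0]<0)&(f[:,0]>-.006)&(np.abs(f[:,1])<.022)]; print("grip top",np.percentile(g[:,2],[5,25,50,75,95]),len(g))
g=f[(f[:,2]<.045)&(f[:,2]>.015)&(abs(f[:,1])>.03)&(abs(f[:,1])<.07)&(abs(f[:,0])<.002)]; print("plate top",np.percentile(g[:,2],[90,98,100]))
e=c-.002*n-.0005*t-.0435*zz; print("edge",e)
for s in(1,-1):
    for nm,E,y,th,L in(("grasp",e,yaw,.5,.095),("out",e+.09*zz,yaw,.5,.095),("pre",[*fr(DP,DPY,-.0835-.1*np.sin(.5),0),.01+.1*np.cos(.5)],DPY,.5,.095),("in",[*fr(DP,DPY,-.0835,0),.009],DPY,.5,.095),("up",[*fr(DP,DPY,-.0835,0),.009],DPY,-.08,.095)):
        p,o,_=plate(E,y,th,L,s); q=r.solve_ik(p,o); print(s,nm,p.round(3),None if q is None else np.round(q,2))
E
```

```text
Traceback (most recent call last):
NameError: name '_p' is not defined. Did you mean: 'np'?
```

```bash
sed -i 's/^_p=.*/PL=np.load("plane.npz")/' h.py
cat > t.py <<'E'
from h import *
W2=np.load("v_cut2.npz")["W"]; c,n=PL["c"],PL["n"]; yaw=np.arctan2(n[1],n[0]); t=np.array([-np.sin(yaw),np.cos(yaw),0]); zz=np.cross(n,t)
m=(W2[...,0]>.55)&(W2[...,0]<.8)&(np.abs(W2[...,1])<.12)&(W2[...,2]>.06); Q=W2[m]-c; f=np.c_[Q@n,Q@t,Q@zz]
g=f[(f[:,2]>.045)&(f[:,0]<0)&(f[:,0]>-.006)&(np.abs(f[:,1])<.022)]; print("grip top",np.percentile(g[:,2],[5,25,50,75,95]),len(g))
g=f[(f[:,2]<.045)&(f[:,2]>.015)&(abs(f[:,1])>.03)&(abs(f[:,1])<.07)&(abs(f[:,0])<.002)]; print("plate top",np.percentile(g[:,2],[90,98,100]))
e=c-.002*n-.0005*t-.0435*zz; print("edge",e)
for s in(1,-1):
    for nm,E,y,th,L in(("grasp",e,yaw,.5,.095),("out",e+.09*zz,yaw,.5,.095),("pre",[*fr(DP,DPY,-.0835-.1*np.sin(.5),0),.01+.1*np.cos(.5)],DPY,.5,.095),("in",[*fr(DP,DPY,-.0835,0),.009],DPY,.5,.095),("up",[*fr(DP,DPY,-.0835,0),.009],DPY,-.08,.095)):
        p,o,_=plate(E,y,th,L,s); q=r.solve_ik(p,o); print(s,nm,p.round(3),None if q is None else np.round(q,2))
E
python3 t.py
```

```text
grip top [0.0580189  0.05851768 0.05897303 0.05939368 0.06002821] 128
plate top [0.02625031 0.02769809 0.02922882]
edge [ 0.71919529 -0.00305719  0.01286973]
1 grasp [0.674 0.002 0.096] [-0.11  0.6   1.72 -0.01  0.32  0.01]
1 out [0.631 0.007 0.175] [-0.11  0.42  1.77 -0.01  0.46  0.01]
1 pre [ 0.414 -0.271  0.181] [-1.01  0.27  1.99  0.67  0.81 -1.65]
1 in [ 0.461 -0.262  0.092] [-0.9   0.47  2.01  0.86  0.6  -1.81]
1 up [ 0.513 -0.252  0.104] [-0.56  0.61  1.53 -0.06  1.05 -0.72]
-1 grasp [0.674 0.002 0.096] None
-1 out [0.631 0.007 0.175] None
-1 pre [ 0.414 -0.271  0.181] [-1.01  0.27  1.99  0.67  0.81  1.49]
-1 in [ 0.461 -0.262  0.092] [-0.9   0.47  2.01  0.86  0.6   1.34]
-1 up [ 0.513 -0.252  0.104] [-0.56  0.61  1.53 -0.06  1.05  2.42]
```

```bash
cat > g.py <<'E'
from h import *
c,n=PL["c"],PL["n"]; yaw=np.arctan2(n[1],n[0]); t=np.array([-np.sin(yaw),np.cos(yaw),0]); zz=np.cross(n,t)
e=c-.002*n-.0005*t-.045*zz; print("edge",e)
grip(.05); p,o,_=plate(e,yaw,.5,.185); r.reach(p,o)
p,o,_=plate(e,yaw,.5,.095); print(r.move_straight(p,speed=.1,max_force=10)); grip(.002,100)
s=r.read_state(); print(s["grip_width"],s["grip_force"],s["eef_pos"],p)
r.move_straight(p+.1*zz,speed=.12)
P=axle_in_tool(); np.save("cutheld",P)
im,_=cloud("wrist"); im2,_=cloud("side"); save(cv2.resize(np.hstack([im,cv2.resize(im2[130:230,230:390],(640,400),interpolation=cv2.INTER_CUBIC)]),(800,250)),"cutheld")
m=(np.abs(P[:,1])<.02)&(P[:,2]>.0)&(P[:,2]<.11)&(np.abs(P[:,0])<.09); q=P[m]
for z in np.arange(0,.11,.01):
    k=q[(q[:,2]>z)&(q[:,2]<z+.01)]
    if len(k)>5: print(round(z,2),len(k),k[:,0].min().round(4),k[:,0].max().round(4),np.median(k[:,1]).round(4))
print(s["time_s"])
E
python3 g.py
```

```text
edge [ 0.71990958 -0.00313974  0.01155331]
False
0.008519904760897198 97.92783737182617 [0.67423511 0.0021644  0.09541869] [0.67466526 0.00208879 0.09492365]
0.0 751 0.0056 0.0258 0.0007
0.01 544 0.0058 0.0256 0.0009
0.02 1010 -0.0707 0.074 0.0007
0.03 12 0.0739 0.074 0.0004
0.04 8 0.0739 0.074 0.0014
0.06 7 0.0739 0.074 0.0006
0.07 7 0.0739 0.074 0.0005
58.85
```

View pics/cutheld.png

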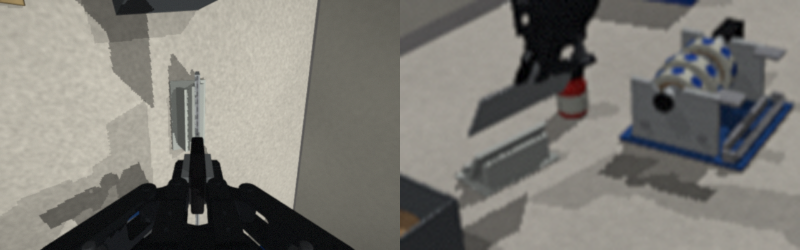

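The plate is held square, with its ends at ±74 mm and its top edge 25 mm ahead of the TCP as planned. On to inserting it.

```bash
cat > i.py <<'E'
from h import *
L=.095
def ed(x,z,y=0): return [*fr(DP,DPY,x,y),z]
p=r.read_state()["eef_pos"]; r.move_straight([p[0]-.08,p[1],.30],speed=.25)
for k in(.16,.1):
    p,o,zz=plate(ed(-.0835-k*np.sin(.5),.011+k*np.cos(.5)),DPY,.5,L); r.reach(p,o)
r.hold(.3)
p,o,zz=plate(ed(-.0835,.019),DPY,.5,L); print("a",r.move_straight(p,o,speed=.08,max_force=8),r.read_state()["eef_pos"]-p)
p,o,zz=plate(ed(-.0835,.006),DPY,.5,L); h=r.move_straight(p,o,speed=.02,max_force=4)
s=r.read_state(); print("floor",h,s["eef_pos"],"edge",s["eef_pos"]-zz*L,"want z ~.009",s["contact_force"],s["time_s"])
r.hold(.3)
im,_=cloud("wrist"); im2,_=cloud("side"); save(cv2.resize(np.hstack([im,cv2.resize(im2[130:230,290:450],(640,400),interpolation=cv2.INTER_CUBIC)]),(800,250)),"ins")
E
python3 i.py
```

```text
a False [ 2.19809529e-05 -2.49484378e-04  4.20558716e-04]
floor True [ 0.46075685 -0.26190646  0.09296925] edge [ 0.50545024 -0.25313796  0.0095989 ] want z ~.009 [-2.39411712  1.03750561  5.49025167] 64.5833
```

View pics/ins.png

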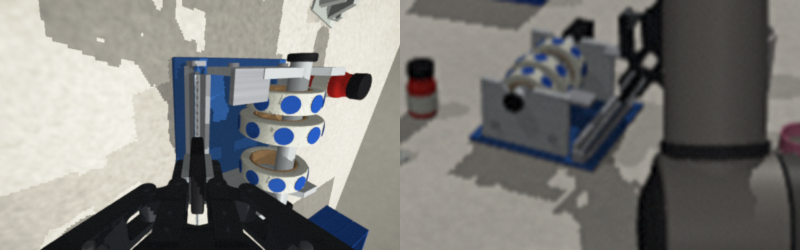

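The edge is on the channel floor at 9.6 mm, tilted, in front of the lugs. Swinging it upright.

```bash
cat > s.py <<'E'
from h import *
L=.095
def ed(x,z,y=0): return [*fr(DP,DPY,x,y),z]
for th in(.5,.4,.3,.2,.1,.03,-.03,-.07):
    p,o,zz=plate(ed(-.0838,.0102+.002*np.sin(abs(th))),DPY,th,L)
    h=r.move_straight(p,o,speed=.03 if th<.5 else .02,max_force=12); s=r.read_state(); print(th,h,np.round(s["contact_force"],1),np.round(s["eef_pos"]-p,4))
    if h: break
if not h:
    p,o,zz=plate(ed(-.0838,.005),DPY,-.07,L); h=r.move_straight(p,o,speed=.02,max_force=5)
    s=r.read_state(); print("floor",h,(s["eef_pos"]-zz*L).round(4),s["contact_force"])
im,_=cloud("wrist"); im2,_=cloud("side"); save(cv2.resize(np.hstack([im,cv2.resize(im2[130:230,290:450],(640,400),interpolation=cv2.INTER_CUBIC)]),(800,250)),"swing")
print(s["time_s"])
E
python3 s.py
```

```text
0.5 False [-0.8  0.  -0. ] [-0.0001  0.0001 -0.0002]
0.4 False [-0.1 -0.6 -0.5] [-0.      0.0005 -0.0003]
0.3 False [-0.3 -1.  -0.7] [-0.0004  0.0004 -0.0005]
0.2 False [ 0.4 -0.3 -1.3] [-0.0006  0.0004 -0.0005]
0.1 False [-0.4  0.5 -1.1] [-0.0006  0.0003 -0.0005]
0.03 False [ 0.1 -0.1 -1.1] [-0.0004  0.0002 -0.0003]
-0.03 False [-0.9  0.7 -0.2] [-0.0002  0.0002 -0.0003]
-0.07 False [-0.1  0.6 -0.7] [-0.0001  0.0001 -0.0002]
floor True [ 0.505  -0.2532  0.0089] [ 0.60531436 -0.41024993  4.70847851]
68.3083
```

View pics/swing.png

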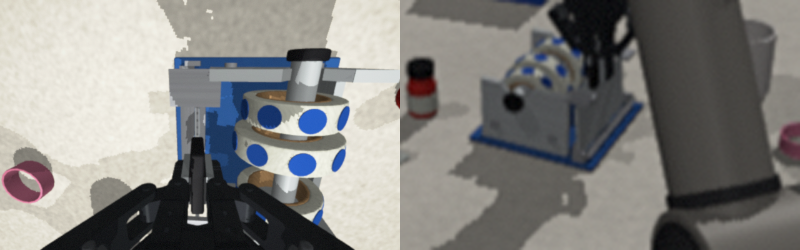

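The plate is upright under the lugs and on the floor. I'll release it, back straight out, and verify everything.

```bash
python3 - <<'E'
from h import *
grip(.035); r.hold(.3)
s=r.read_state(); zz=-R.from_quat(s["eef_rot"]).as_matrix()[:,2]
r.move_straight(np.array(s["eef_pos"])+.15*zz,speed=.15)
r.reach([*fr(DP,DPY,-.06,0),.38],down(DPY)); r.hold(.3); im,W=cloud("wrist"); im2,_=cloud("scene")
a=im[60:240,170:490]; b=im2[160:290,190:470]
save(np.vstack([cv2.resize(x,(640,int(640*x.shape[0]/x.shape[1]//1)),interpolation=cv2.INTER_CUBIC)[:290] for x in(a,b)]),"final")
q=(W[...,:2]-DP)@np.array([[np.cos(DPY),-np.sin(DPY)],[np.sin(DPY),np.cos(DPY)]]); z=W[...,2]
m=(np.abs(q[...,0]+.08)<.03)&(np.abs(q[...,1])<.03)&(z>.1)&(z<.13); print("grip",q[m].min(0),q[m].max(0),np.percentile(z[m],[50,95]))
m=(q[...,1]>-.15)&(q[...,1]<-.088)&(np.abs(q[...,0])<.03)&(z>.075)&(z<.12); print("handle",q[m].min(0),q[m].max(0),np.median(z[m]))
m=(q[...,1]>.084)&(q[...,1]<.1)&(np.abs(q[...,0])<.03)&(z>.06)&(z<.12); print("cap",q[m].min(0),q[m].max(0),z[m].max())
s=r.read_state(); print(s["time_s"],s["contact_force"])
E
```

```text
grip [-0.07207013 -0.02526904] [-0.06233009  0.02425271] [0.11121838 0.11266914]
handle [-0.01243896 -0.14127849] [ 0.01459269 -0.08802268] 0.08825214163701486
cap [-0.01203513  0.08404511] [0.01286443 0.09096115] 0.0903833556657303
72.0167 [-0.56150085 -0.22870278  0.32342495]
```

View pics/final.png

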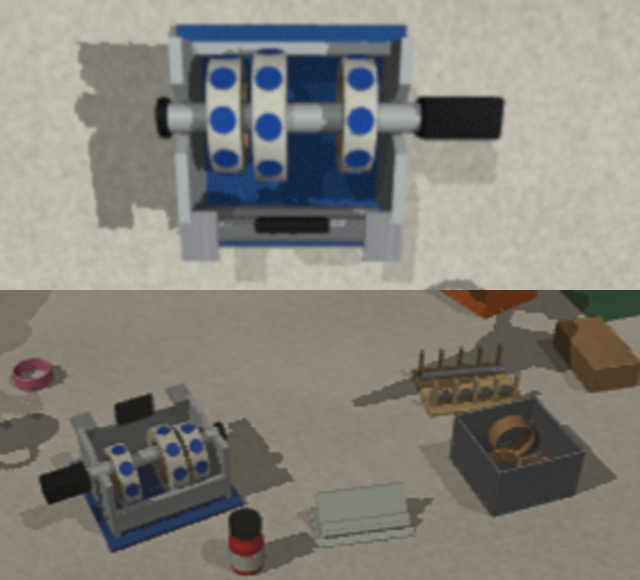

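The axle, rolls and plate are all seated, with the plate leaning about 0.16 rad. The cores are in the tub and the bystanders are untouched.

```bash
python3 -c "
from h import *
print(r.finish_job())"
```

```text
the job is handed in; nothing more can be done
None
```

The job is handed in at about 72 s: all three cores are in the waste tub, the axle with its three rolls lies in both notches with the handle on the right, and the cutter plate stands released in the channel, leaning back about 0.16 rad against the 0.2 limit; the hand-in call returned no verdict.

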